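Stack the tube mixer's drum plates

TASK

Finish the tube mixer's drum: onto its splined spindle, which already carries one blue toothed plate, put the orange divider plate with its tab pointing the opposite way to that blue plate's tab, then the second blue toothed plate on top with its tab pointing the same way as the first blue one. Feel for the splines and guide each plate by hand all the way down until it rests flat on the one below, never letting it drop and never pressing on the mixer with more than about 25 N; let go of everything at the end and leave the other things on the counter where they are.

Things in the scene. Friction and masses are not known exactly. Their poses are not given: they have to be found in the camera images.
- mixer: Tube mixer, fixed: white base 140 x 140 x 36 mm, origin at the centre of its underside, z up. On its vertical axis stands a braked steel spindle with the first blue toothed plate already on it: a plate like the second one, underside 44 mm up, lug tops 70 mm up, its tab towards this frame's +x, give or take the spindle's turn. More than 25 N on the mixer or spindle harms the bearing.
- mixer_splines (a point): Point on the spindle's axis at its spline tops, 116 mm up; axes as the base, NOT turning with the spindle. The spindle is a cross of four splines, 10 mm wide, reaching 24 mm from the axis, on the diagonals (45 degrees to the first tab), flat square-edged tops. Above them a round nose of 7.9 mm radius, 6 mm high, then 12 mm of taper to 3 mm radius, centres a plate (0.6 mm play).
- mixer_seat (a point): Point on the spindle's axis where the divider's underside is when home, 70 mm up, on the first plate's lugs; the second blue plate's is 96 mm up, on the divider's lugs. Spindle, splines and first plate together stand turned from the base by an unmeasured angle, up to 0.26 rad either way, new each time.
- mixer_nose (a point): Tip of the spindle's nose, 134 mm up, axes as the base. A plate meshes only within about 0.04 rad of the spindle's turn, else it stays on the spline tops: rest it there with a few newtons (it may tip slightly) and turn it about the axis until it drops in. The brake (0.6 N m) keeps the spindle from following gentle rubbing.
- divider: Orange divider plate, plain eight-sided rim, about 105 mm across, loose. Origin: centre of its underside; z up, x towards its one flat tab (24 mm wide, reaching 80 mm out, yellow end). Disc 6 mm thick, 0.1 to 0.2 kg. Bore: cross-shaped through hole, four slots on the diagonals (45 degrees to x), 12 mm wide, 25.5 mm from centre to end: fits the spindle in four positions, 90 degrees apart.
- carrier: Second blue plate, rim with square teeth, 108 mm across, loose. Origin: centre of its underside; z up, x towards its one flat tab (24 mm wide, reaching 80 mm out, yellow end). Disc 6 mm thick, 0.1 to 0.2 kg. Bore: cross-shaped through hole, four slots on the diagonals (45 degrees to x), 12 mm wide, 25.5 mm from centre to end: fits the spindle in four positions, 90 degrees apart.
- divider_grip (a point): Point between the divider's two upright grey grip lugs, on the plate's axis at half lug height (16 mm above the underside), axes as the plate. The lugs stand at y = +-23 mm, each 20 mm (x) by 6 mm (y), from 6 to 26 mm above the underside, 52 mm across their outer faces: grip from above, closing along y, fingertips just above the disc.
- carrier_grip (a point): Point between the second blue plate's two upright grey grip lugs, on the plate's axis at half lug height (16 mm above the underside), axes as the plate. The lugs stand at y = +-23 mm, each 20 mm (x) by 6 mm (y), from 6 to 26 mm above the underside, 52 mm across their outer faces: grip from above, closing along y, fingertips just above the disc.
- divider_tab (a point): Point on top of the divider's tab, 66 mm from its centre along its +x.
- carrier_tab (a point): Point on top of the second blue plate's tab, 66 mm from its centre along its +x.
- carton: Bystander: small white carton 45 x 60 x 35 mm, origin under its centre.
- vial: Bystander: small vial 28 mm across, 50 mm tall, blue cap, origin under its centre.
- tub: Bystander: bluish cup 68 mm across, 50 mm tall, origin under its centre.
- dish: Bystander: flat green dish 60 mm across, 18 mm tall, origin under its centre.
Not all that is in view belongs to the job. There is more than one size of the divider; the one meant has the size given above. Leave any turquoise look-alike of the mixer alone.

How it is judged:
On the way, in this order (a step that is already met when the one before it is completed fails the run):
1. the divider is home on the splines, tab opposite, still touched by the fingers (z of divider in the frame of mixer between 0.067 and 0.073 m and horizontal distance between divider and mixer below 0.004 m and angle between divider's own z axis and vertical below 0.06 rad and x of divider_tab in the frame of mixer below -0.052 m and contact force between the fingers and divider above 0.3 N), for 0.1 s.
2. the second carrier is home on top, tab like the first, still touched by the fingers (z of divider in the frame of mixer between 0.067 and 0.073 m and horizontal distance between each of divider, carrier and mixer below 0.004 m and angle between each of divider, carrier's own z axis and vertical below 0.06 rad and x of divider_tab in the frame of mixer below -0.052 m and z of carrier in the frame of mixer between 0.093 and 0.099 m and x of carrier_tab in the frame of mixer above 0.052 m and contact force between the fingers and carrier above 0.3 N), for 0.1 s.
At the end, for the whole second after the job is handed in: Both plates flat (0.06 rad), at rest on the spindle: undersides 70 mm (divider) and 96 mm (carrier) up within 3 mm, centred within 4 mm of the mixer's axis; the divider's tab point over 52 mm to the -x side of the mixer's frame, the carrier's over 52 mm to its +x side (z of divider in the frame of mixer between 0.067 and 0.073 m and horizontal distance between each of divider, carrier and mixer below 0.004 m and angle between each of divider, carrier's own z axis and vertical below 0.06 rad and x of divider_tab in the frame of mixer below -0.052 m and z of carrier in the frame of mixer between 0.093 and 0.099 m and x of carrier_tab in the frame of mixer above 0.052 m and linear speed of each of divider, carrier below 0.02 m/s); the robot touches nothing.
It fails at once if something presses on the mixer with more than 25 N (contact force between anything else and mixer above 25 N).
It fails at once if a plate falls or is thrown (faster than 0.35 m/s) onto the spindle ((linear speed of divider above 0.35 m/s and horizontal distance between divider and mixer below 0.03 m and height (world z) of divider below 0.12 m) or (linear speed of carrier above 0.35 m/s and horizontal distance between carrier and mixer below 0.03 m and height (world z) of carrier below 0.12 m)).
It fails at once if a bystander is moved by more than 3 cm (distance of any of carton, vial, tub, dish from where it was at the start of the episode above 0.03 m).
It also fails if it takes over 72 s, if anything falls off the work surface, if the arm or the gripper's body presses on something with over 40 N, if the wrist force passes 120 N, or if a joint passes its speed limit or range.

ROBOT

A 6-joint arm with a two-finger parallel gripper is mounted at the origin on the work surface. World frame = base frame: x ahead of the robot, y to its left, z up, the work surface at z = 0. Lengths are in m, angles in rad, forces in N, time in s.
With the tool pointing down it reaches from about 0.275 to 0.875 m from the base axis. Payload 12.5 kg.
Tool frame: the origin (TCP) lies at the very end of the fingers, on their centre line; the grasp point (between the pads) lies 19 mm behind it; x points along the fingers, y is the direction in which the jaws open and shut, and the axes are right-handed (so a half turn about x gives the same grasp; the last joint's range is limited). The gripper opens to 85 mm and grips with 20 to 120 N. Pads are 22 mm wide; open, the fingers measure 114 mm over their backs; the gripper's body (76 mm by 85 mm) begins 54 mm behind the grasp point. The pads swing forward as they close: fully open they stand 13 mm farther back than shut.
Start: joints at [-1.226, 0.351, 1.652, -0, 1.139, -0.085], TCP at [0.229, -0.5, 0.231] pointing down, gripper open.
Joint ranges: [-2.75, 2.75], [-0.79, 2.1], [0.01, 2.65], [-1.57, 4.71], [0.07, 3.14], [-2.87, 2.87]. Speed limits (rad/s): [2.22, 2.22, 2.79, 3.14, 3.14, 3.14].

INTERFACE

Orientations are given as a 3x3 rotation matrix whose columns are the frame's x, y, z axes.
In Python, from bench import manip gives the robot as it stands. Calls block until the motion is done:
- manip.move_ptp(position, orientation): joint-space move of the TCP to a pose.
- manip.move_l(position, attitude=None, max_speed=0.15): straight line of the TCP; attitude=None keeps the orientation; max_speed is the mean speed in m/s.
- manip.move_j(angles): joint-space move.
- manip.set_gripper(opening, effort=None): opening from 0.0 (shut) to 1.0 (fully open); effort is the grip in N (None keeps the last); returns when the fingers have stopped.
- manip.dwell(seconds).
- manip.inverse_kinematics(position, orientation): joint angles nearest the present ones, or None.
- manip.grab_frame(name): name is "scene" or "top" or "wrist"; returns (picture, depth): 400x640x3 uint8, red, green, blue; 400x640 float32, m along the optical axis (not along the pixel's ray), 0 where there is no reading.
- manip.get_calibration(name): a dict with "camera_matrix" (3x3 intrinsics, pixels), "k1" (the pictures are not rectified: a ray, as slopes to the right and down, at radius r is drawn at 1 + k1 r^2 times it, then the intrinsics apply), "R" (3x3) and "t" (3): a world point X has camera coordinates R X + t. Camera axes: x right, y down, z forward; pixel columns grow to the right and rows downward; lengths in m; the calibration is good to about 2 mm. A picture is of the moment at which its call begins: read the wrist's pose just before it. get_calibration takes no time and is no camera call; for the wrist camera it gives the pose at the moment of the call.
A pose or a line that the arm cannot do raises manip.Unreachable and nothing moves.
- manip.sign_off(): hands the job in, once; it reports no verdict.
Trained networks look in the newest picture that a camera, given by its name, has taken for a name from the list of things; names that differ only in an ending like _2 or _b are one class to them, and where a whole thing is asked for, a point or a joint stands for the part that bears it (a point fixed in the world has none). Each returns a list of dicts, best first, with "confidence" (0 to 1); they miss things now and then, are a little off and sometimes report something else, mostly with a low value. They report only what shows in the picture. A call takes as long as a camera call. They do not tell look-alikes from the thing itself.
- manip.look_for(camera, name): "at" ([x, y, z] in m, in world coordinates, good to about 4 mm: the middle of the surface that is visible of it).
Readings, each from a call of its own:
- manip.current_time(): time.
- manip.current_qpos(): joint angles.
- manip.current_joint_vel(): joint speeds.
- manip.current_joint_torque(): joint torques, N m.
- manip.current_ee_pos(): TCP position.
- manip.current_tcp_rot(): TCP orientation.
- manip.current_force(): force on the tool from outside, world axes, zero at the start.
- manip.current_ft_torque(): the same for the moment, N m.
- manip.current_grip_width(): opening from 0.0 (shut) to 1.0 (fully open).
Only numpy, scipy, OpenCV 4.12 (cv2) and the standard library are available. Lean on these libraries where they do the work, as an engineer would, in place of code of your own. Each camera call takes 0.05 s, during which the arm holds its last target. There are 200 camera calls.

## Working session

There is one attempt and no reset: what is moved stays moved. The work goes in short steps, each a Python script; the robot and the scene stay as the last script left them, time stands still between calls to the robot, and variables do not carry over. Pictures are saved under pics/ and viewed, about 8 in all and at most 12, crops included, and the job is handed in when it is done.

```bash
mkdir -p pics; ls
python3 - <<'E'
from bench import manip
import cv2,numpy as np
ims=[]
for c in("scene","top"):
    p,d=manip.grab_frame(c); np.savez(f"pics/{c}.npz",p=p,d=d)
    cv2.imwrite(f"pics/{c}0.png",p[...,::-1])
    for n in("mixer","divider","carrier","carton","vial","tub","dish"):
        print(c,n,[(np.round(q["at"],3).tolist(),round(q["confidence"],2)) for q in manip.look_for(c,n)])
    k=manip.get_calibration(c);print(k)
print(manip.current_time(),manip.current_force())
E
```

```text
pics
scene mixer [([0.596, 0.074, 0.034], 0.83), ([0.373, 0.005, 0.035], 0.59)]
scene divider [([0.518, 0.408, 0.006], 0.84), ([0.522, 0.268, 0.006], 0.82), ([0.652, 0.415, 0.027], 0.25)]
scene carrier [([0.44, -0.275, 0.006], 0.69)]
scene carton [([0.697, 0.276, 0.036], 0.82)]
scene vial [([0.522, 0.272, 0.008], 0.63), ([0.698, -0.276, 0.033], 0.46)]
scene tub [([0.651, 0.414, 0.028], 0.97), ([0.526, 0.273, 0.008], 0.73)]
scene dish [([0.664, -0.406, 0.018], 0.74)]
{'camera_matrix': array([[481.62137629,   0.        , 321.92506316],
       [  0.        , 481.62137629, 202.53387265],
       [  0.        ,   0.        ,   1.        ]]), 'k1': 0.01730480073721075, 'R': array([[-0.51057494,  0.85982929,  0.00261185],
       [ 0.65768277,  0.39249148, -0.64296487],
       [-0.55386515, -0.32656398, -0.76589122]]), 't': array([ 0.26667223, -0.29307083,  1.69574596])}
top mixer [([0.35, -0.013, 0.037], 0.56)]
top divider [([0.517, 0.27, 0.011], 0.65)]
top carrier [([0.429, -0.279, 0.002], 0.93), ([0.664, 0.422, 0.024], 0.32), ([0.517, 0.272, 0.008], 0.27), ([0.565, 0.066, 0.038], 0.19)]
top carton [([0.683, 0.27, 0.037], 0.77)]
top vial []
top tub [([0.666, 0.418, 0.027], 0.78)]
top dish [([0.657, -0.409, 0.021], 0.85)]
{'camera_matrix': array([[505.47682854,   0.        , 332.2716006 ],
       [  0.        , 505.47682854, 198.76513347],
       [  0.        ,   0.        ,   1.        ]]), 'k1': -0.16321226537821698, 'R': array([[-0.00782627, -0.99996766,  0.0018493 ],
       [-0.98311654,  0.00735626, -0.18283256],
       [ 0.18281305, -0.00324897, -0.98314233]]), 't': array([0.00418772, 0.54226631, 1.47578306])}
0.8 [-0.67605805 -0.49457422  0.58384426]
```

View pics/top0.png

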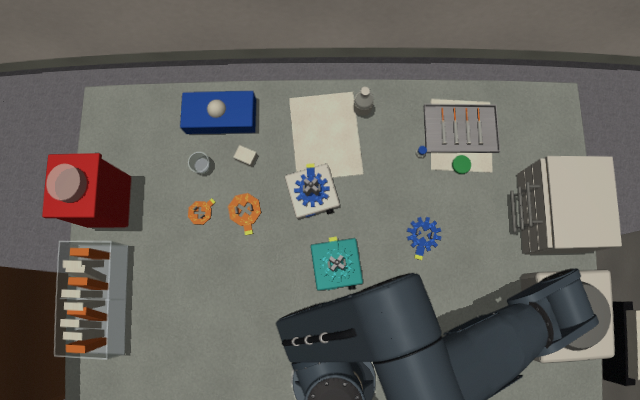

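View pics/scene0.png

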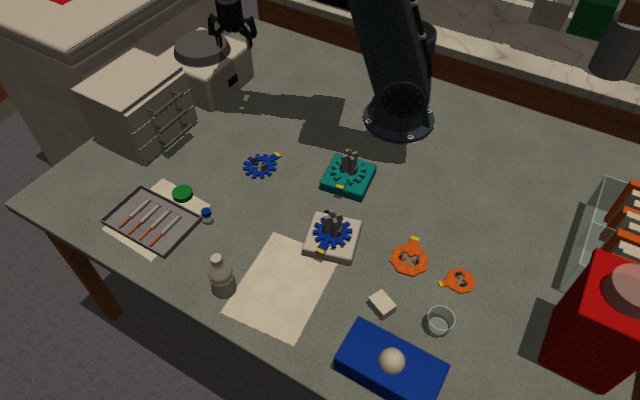

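```bash
cat > h.py <<'E'
from bench import manip
import cv2,numpy as np
def Rd(a): # tool down, jaw axis y at world heading a
    x=np.array([0,0,-1.]);y=np.array([np.cos(a),np.sin(a),0]);return np.c_[x,y,np.cross(x,y)]
def world(K,uv,z=None,depth=None):
    n=cv2.undistortPoints(np.float64(uv).reshape(-1,1,2),K["camera_matrix"],np.array([K["k1"],0,0,0])).reshape(-1,2)
    r=np.c_[n,np.ones(len(n))]
    C=-K["R"].T@K["t"]; w=r@K["R"]
    if depth is None: depth=(z-C[2])/w[:,2]
    return C+w*np.asarray(depth)[:,None]
def shot(name,cam="wrist"):
    K=manip.get_calibration(cam); p,d=manip.grab_frame(cam)
    cv2.imwrite(f"pics/{name}.png",p[...,::-1])
    v,u=np.mgrid[:400,:640]; X=world(K,np.c_[u.ravel(),v.ravel()],depth=d.ravel()).reshape(400,640,3); X[d<=0]=np.nan
    np.savez(f"pics/{name}.npz",p=p,d=d,X=X,**K); return p,X
E
python3 - <<'E'
from h import *
R0=manip.current_tcp_rot();print(R0.round(2))
K=manip.get_calibration("wrist");C=-K["R"].T@K["t"];print("cam off",C-manip.current_ee_pos(),"fwd",K["R"][2], "in tool",R0.T@(C-manip.current_ee_pos()))
off=R0.T@(C-manip.current_ee_pos())
for n,xy,z,a in(("w_car",(.434,-.277),.25,0),("w_mix",(.594,.073),.34,0),("w_div",(.52,.27),.25,0)):
    best=None
    for a in np.arange(8)*np.pi/4:
        R=Rd(a); t=np.r_[xy,z]-np.r_[(R@off)[:2],0]
        q=manip.inverse_kinematics(t,R)
        if q is not None:
            c=np.abs(np.array(q)-manip.current_qpos()).max()
            if best is None or c<best[0]: best=(c,t,R,a)
    print(n,best[0],best[1],best[3]); manip.move_ptp(best[1],best[2]); shot(n); print(manip.current_time())
ims=[cv2.imread(f"pics/{n}.png")[:, :] for n in("w_car","w_mix","w_div")]
cv2.imwrite("pics/all.png",np.hstack([cv2.resize(i,None,fx=.41,fy=.41) for i in ims]))
E
```

```text
[[ 0.    0.42 -0.91]
 [ 0.   -0.91 -0.42]
 [-1.   -0.   -0.  ]]
cam off [0.06108357 0.02853614 0.14227463] fwd [-0.23832104 -0.11008421 -0.96492722] in tool [-0.14227326 -0.00049215 -0.06742154]
w_car 0.4344368050109435 [ 0.38667378 -0.32502223  0.25      ] 5.497787143782138
1.7833
w_mix 0.7243485865795811 [0.59449215 0.00557846 0.34      ] 0.0
3.3167
w_div 0.35869075310326376 [0.52049215 0.20257846 0.25      ] 0.0
4.2833
```

View pics/all.png

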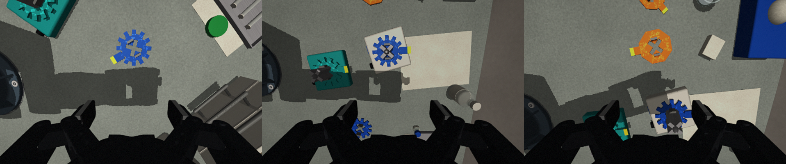

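```bash
cat > meas.py <<'E'
from h import *
def near(X,c,r): return np.hypot(X[...,0]-c[0],X[...,1]-c[1])<r
def plate(f,c,hsv,zt=.006):
    D=np.load(f"pics/{f}.npz");X=D["X"];H=cv2.cvtColor(D["p"],cv2.COLOR_RGB2HSV)
    K={k:D[k] for k in("camera_matrix","k1","R","t")}; K["k1"]=float(K["k1"])
    v,u=np.mgrid[:400,:640]
    P=world(K,np.c_[u.ravel(),v.ravel()],z=zt).reshape(400,640,3)
    m=(near(P,c,.095)&(H[...,0]>=hsv[0])&(H[...,0]<=hsv[1])&(H[...,1]>110)&(H[...,2]>60))
    ye=near(P,c,.11)&(H[...,0]>=24)&(H[...,0]<=34)&(H[...,1]>120)&(H[...,2]>100)
    # rim disc: rectified 1 mm/2 raster of the plane
    g=np.zeros((480,480),np.uint8); ij=((P[m][:,:2]-c)*2000+240).astype(int); g[np.clip(ij[:,1],0,479),np.clip(ij[:,0],0,479)]=255
    g=cv2.morphologyEx(g,cv2.MORPH_CLOSE,np.ones((9,9)))
    cs=max(cv2.findContours(g,cv2.RETR_EXTERNAL,cv2.CHAIN_APPROX_NONE)[0],key=cv2.contourArea)
    f2=np.zeros_like(g);cv2.drawContours(f2,[cs],-1,255,-1)
    f2=cv2.morphologyEx(f2,cv2.MORPH_OPEN,cv2.getStructuringElement(cv2.MORPH_ELLIPSE,(71,71)))
    M=cv2.moments(f2,True); ctr=np.array([M["m10"],M["m01"]])/M["m00"]/2000-.12+c+.00025
    yc=P[ye][:,:2].mean(0); d=yc-ctr
    L=X[near(X,ctr,.04)&(X[...,2]>zt+.014)&(X[...,2]<zt+.028)&(H[...,1]<90)]
    print(f,"disc",ctr.round(4),"diam",2*np.sqrt(M["m00"]/np.pi)/2,"yellow dist",np.hypot(*d).round(4),"ang",np.arctan2(d[1],d[0]).round(3),"nY",ye.sum())
    if len(L)>10:
        e,V=np.linalg.eigh(np.cov(L[:,:2].T)); a=np.arctan2(V[1,1],V[0,1]); s=(L[:,:2]-L[:,:2].mean(0))@V[:,1]
        A=L[s>0].mean(0);B=L[s<=0].mean(0)
        print(" lugs",((A+B)/2).round(4),"sep",np.linalg.norm(A-B).round(4),"ang of y",np.arctan2(*(A-B)[1::-1]).round(3),(s>0).sum(),(s<=0).sum(),"zmax",np.percentile(L[:,2],95))
    ds=X[m&near(P,ctr,.05)]; print(" disc z",np.nanmedian(ds[:,2]).round(4))
    return ctr
E
python3 - <<'E'
from meas import *
plate("w_car",np.array([.434,-.277]),(100,130))
plate("w_div",np.array([.52,.27]),(5,18))
plate("w_mix",np.array([.594,.073]),(100,130),.050)
D=np.load("pics/w_mix.npz");X=D["X"]
S=X[near(X,(.594,.073),.04)&(X[...,2]>.108)]; print(len(S),S.min(0),S.max(0))
N=S[S[:,2]>.121];T=S[(S[:,2]>.112)&(S[:,2]<.119)];print("nose",N.mean(0),len(N),"splines",T.mean(0),len(T), "mid",(T.max(0)+T.min(0))/2)
c=N.mean(0)[:2]; t=np.arctan2(T[:,1]-c[1],T[:,0]-c[0]);w=np.hypot(*(T[:,:2]-c).T)>.012
z=np.exp(4j*t[w]).mean();print("spline ang mod 90:",np.angle(z)/4,"+45deg",np.angle(-z)/4,abs(z))
B=X[near(X,(.594,.073),.11)&(abs(X[...,2]-.036)<.004)];r=cv2.minAreaRect(B[:,:2].astype(np.float32)*1000);print("base",r)
cv2.imwrite("pics/crop.png",np.hstack([cv2.resize(np.load(f"pics/{n}.npz")["p"][y-70:y+70,x-70:x+70,::-1],None,fx=1.9,fy=1.9,interpolation=2)for n,x,y in(("w_car",325,115),("w_mix",304,120),("w_div",318,112))]))
E
```

```text
w_car disc [ 0.439  -0.2813] diam 79.8841448487285 yellow dist 0.0724 ang 2.874 nY 173
 lugs [ 0.4403 -0.282   0.0257] sep 0.0457 ang of y 1.299 89 82 zmax 0.027065360002477473
 disc z 0.0057
w_div disc [0.5215 0.2749] diam 99.7339743184702 yellow dist 0.0444 ang 2.831 nY 278
 lugs [0.5222 0.2748 0.0257] sep 0.0458 ang of y 1.771 92 77 zmax 0.02720236006457958
 disc z 0.0058
w_mix disc [0.5752 0.063 ] diam 77.06301023533264 yellow dist 0.074 ang 0.068 nY 139
 lugs [0.5754 0.0631 0.0696] sep 0.0436 ang of y 1.644 76 69 zmax 0.07119324172415904
 disc z 0.0498
591 [0.55497474 0.0440549  0.10917219] [0.59572799 0.08403818 0.13547197]
nose [0.57532305 0.06322769 0.12802867] 134 splines [0.57620291 0.06466481 0.11568982] 450 mid [0.57535136 0.06404654 0.11504786]
spline ang mod 90: -0.7220772112193332 +45deg 0.06332095217811509 0.7597709515866065
base ((570.5603637695312, 61.926918029785156), (148.3957061767578, 139.43011474609375), 15.79897403717041)
```

View pics/crop.png

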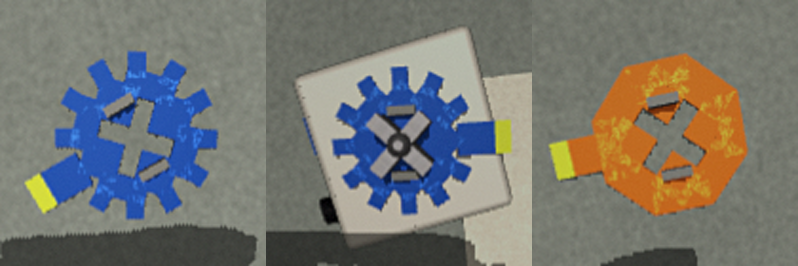

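```bash
cat >> h.py <<'E'
M=np.array([.5754,.0634]); TH=.068
def ok(p,a):
    q=manip.inverse_kinematics(np.asarray(p,float),Rd(a)); return None if q is None else np.round(q,2).tolist()
def pick(c,a,effort=40):
    manip.move_ptp(np.r_[c,.10],Rd(a)); manip.move_l(np.r_[c,.03],max_speed=.2); manip.dwell(.1)
    manip.move_l(np.r_[c,.0065],max_speed=.06)
    print("down",manip.current_force().round(1)); manip.set_gripper(.3,effort); print("grip",manip.current_grip_width(),manip.current_force().round(1),manip.current_time())
E
python3 - <<'E'
from h import *
for n,c,y,rot in(("div",(.5222,.2748),1.771,-.134),("car",(.4403,-.282),1.301,-2.804)):
    for a in(y,y-np.pi):
        for r in (rot,rot+2*np.pi if rot<-1 else rot):
            print(n,round(a,2),ok(np.r_[c,.0065],a),round(a+r,2),ok(np.r_[M,.10],a+r),[ok(np.r_[M,.16],a+r+e) is not None for e in(-.2,.2)])
E
```

```text
div 1.77 [0.41, 0.73, 1.68, -0.0, 0.74, -1.37] 1.64 [0.03, 0.56, 1.68, -0.0, 0.9, -1.61] [True, True]
div 1.77 [0.41, 0.73, 1.68, -0.0, 0.74, -1.37] 1.64 [0.03, 0.56, 1.68, -0.0, 0.9, -1.61] [True, True]
div -1.37 [0.41, 0.73, 1.68, -0.0, 0.74, 1.78] -1.5 [0.03, 0.56, 1.68, -0.0, 0.9, 1.53] [True, True]
div -1.37 [0.41, 0.73, 1.68, -0.0, 0.74, 1.78] -1.5 [0.03, 0.56, 1.68, -0.0, 0.9, 1.53] [True, True]
car 1.3 [-0.66, 0.65, 1.86, -0.0, 0.64, -1.96] -1.5 [0.03, 0.56, 1.68, -0.0, 0.9, 1.53] [True, True]
car 1.3 [-0.66, 0.65, 1.86, -0.0, 0.64, -1.96] 4.78 [0.03, 0.56, 1.68, -0.0, 0.9, 1.53] [True, True]
car -1.84 [-0.66, 0.65, 1.86, -0.0, 0.64, 1.18] -4.64 [0.03, 0.56, 1.68, -0.0, 0.9, -1.61] [True, True]
car -1.84 [-0.66, 0.65, 1.86, -0.0, 0.64, 1.18] 1.64 [0.03, 0.56, 1.68, -0.0, 0.9, -1.61] [True, True]
```

Run:
```python
from h import *
c=np.array([.5222,.2748]);pick(c,1.771-np.pi)
manip.move_l(np.r_[c,.03],max_speed=.1);manip.move_l(np.r_[c,.18],max_speed=.3)
manip.move_ptp(np.r_[M,.16],Rd(1.637-np.pi));manip.dwell(.3)
print(manip.current_grip_width(),[manip.current_force().round(2) for _ in range(3)],manip.current_time())
shot("held");
```

```text
down [0.5 0.1 0.6]
grip 0.5978890527043224 [-0.9  0.4  5.8] 7.175
0.5968654000251045 [array([ 0.47,  0.11, -1.36]), array([ 0.47,  0.11, -1.36]), array([ 0.47,  0.11, -1.36])] 9.3917
```

View pics/held.png

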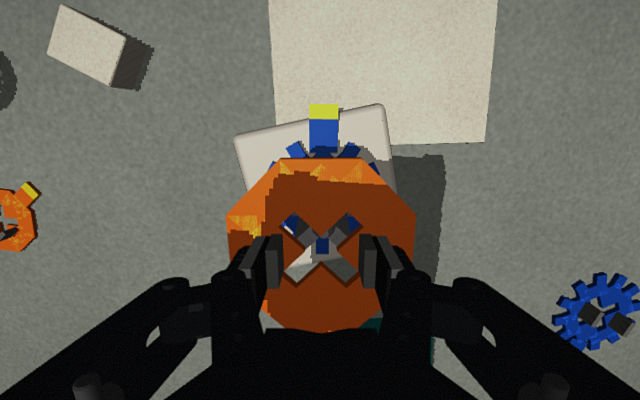

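```bash
cat >> h.py <<'E'
def down(z_to,step=.001,fmax=5.,flat=2.5,gain=.0003,log=True,speed=.03,g0=None):
    """guarded descent; yields to lateral force; stops at vertical force fmax"""
    f0=np.load("tare.npy"); p=np.array(manip.current_ee_pos()); t0=manip.current_time()
    p=np.load("cmd.npy")
    while p[2]>z_to+1e-6:
        p=p.copy(); p[2]=max(z_to,p[2]-step); manip.move_l(p,max_speed=speed)
        f=manip.current_force()-f0
        if log: print(f"z {p[2]:.4f} t {manip.current_time():.2f} f {f.round(1)} xy {(p[:2]-M).round(4)} ez {manip.current_ee_pos()[2]-p[2]:.4f}")
        if f[2]>fmax: break
        if np.hypot(*f[:2])>flat: p[:2]+=np.clip(gain*f[:2],-.0008,.0008)
    np.save("cmd.npy",p); return f
E
python3 - <<'E'
from h import *
np.save("tare.npy",manip.current_force())
p=np.r_[M,.143];manip.move_l(p,max_speed=.08);np.save("cmd.npy",p)
print(manip.current_force(),manip.current_time())
print(down(.117))
E
```

```text
[-0.00725088 -0.23325648 -0.61661985] 9.8083
z 0.1420 t 10.06 f [0.4 0.2 0. ] xy [0. 0.] ez 0.0002
z 0.1410 t 10.31 f [-0.4  0.1 -1. ] xy [0. 0.] ez 0.0000
z 0.1400 t 10.56 f [-0.5  0.3 -0.6] xy [0. 0.] ez -0.0000
z 0.1390 t 10.81 f [ 0.3  0.8 -0.7] xy [0. 0.] ez -0.0001
z 0.1380 t 11.06 f [-0.3  0.   0.6] xy [0. 0.] ez -0.0001
z 0.1370 t 11.31 f [-0.4 -0.2  1.1] xy [0. 0.] ez -0.0001
z 0.1360 t 11.56 f [ 0.5 -0.3  0.1] xy [0. 0.] ez -0.0001
z 0.1350 t 11.81 f [-0.2  0.7 -0.1] xy [0. 0.] ez -0.0001
z 0.1340 t 12.06 f [0.7 0.1 0.2] xy [0. 0.] ez -0.0001
z 0.1330 t 12.31 f [-0.  -0.1 -0.3] xy [0. 0.] ez -0.0001
z 0.1320 t 12.56 f [ 0.3 -0.1 -0. ] xy [0. 0.] ez -0.0001
z 0.1310 t 12.81 f [-0.5 -0.4  0.5] xy [0. 0.] ez -0.0001
z 0.1300 t 13.06 f [-1.  -0.5 -0.6] xy [0. 0.] ez -0.0001
z 0.1290 t 13.31 f [0.4 0.2 1. ] xy [0. 0.] ez -0.0001
z 0.1280 t 13.56 f [-0.   0.2  0.5] xy [0. 0.] ez -0.0001
z 0.1270 t 13.81 f [ 0.6 -1.   0.5] xy [0. 0.] ez -0.0001
z 0.1260 t 14.06 f [-0.3 -0.5 -0.3] xy [0. 0.] ez -0.0001
z 0.1250 t 14.31 f [-0.1 -0.   0.5] xy [0. 0.] ez -0.0001
z 0.1240 t 14.56 f [ 0.7 -1.2 -0.3] xy [0. 0.] ez -0.0001
z 0.1230 t 14.81 f [-0.3  0.2  0.2] xy [0. 0.] ez -0.0001
z 0.1220 t 15.06 f [ 0.5 -0.3 -1. ] xy [0. 0.] ez -0.0001
z 0.1210 t 15.31 f [ 0.8  0.1 -1. ] xy [0. 0.] ez -0.0001
z 0.1200 t 15.56 f [-0.1 -0.6  0. ] xy [0. 0.] ez -0.0001
z 0.1190 t 15.81 f [ 0.  -0.5  0.1] xy [0. 0.] ez -0.0001
z 0.1180 t 16.06 f [-0.4  0.2  0.1] xy [0. 0.] ez -0.0001
z 0.1170 t 16.31 f [ 0.4  0.9 -0.1] xy [0. 0.] ez -0.0000
[ 0.39886162  0.85101917 -0.08402042]
```

Run:
```python
from h import *
down(.112)
if np.load("cmd.npy")[2]<.1125: print(down(.0815,.0025,speed=.02))
if np.load("cmd.npy")[2]<.082: print(down(.075,.0005,fmax=4))
print(manip.current_grip_width())
```

```text
z 0.1160 t 16.56 f [ 0.8 -0.8 -0.2] xy [0. 0.] ez -0.0001
z 0.1150 t 16.81 f [ 1.2  0.6 -1.1] xy [0. 0.] ez -0.0001
z 0.1140 t 17.06 f [0.3 0.  0.7] xy [0. 0.] ez -0.0001
z 0.1130 t 17.31 f [ 0.6 -0.1 -0.2] xy [0. 0.] ez -0.0000
z 0.1120 t 17.56 f [0.5 0.5 0.2] xy [0. 0.] ez -0.0001
z 0.1095 t 17.83 f [ 1.3 -1.1 -1.4] xy [0. 0.] ez -0.0002
z 0.1070 t 18.11 f [-0.7  0.2 -0.3] xy [0. 0.] ez -0.0002
z 0.1045 t 18.38 f [ 0.3 -0.6  0.3] xy [0. 0.] ez -0.0002
z 0.1020 t 18.66 f [ 0.5 -0.2  0.4] xy [0. 0.] ez -0.0002
z 0.0995 t 18.93 f [-0.3 -0.4  0.2] xy [0. 0.] ez -0.0001
z 0.0970 t 19.21 f [-0.4 -0.6  0.4] xy [0. 0.] ez -0.0001
z 0.0945 t 19.48 f [ 0.9  0.6 -0.2] xy [0. 0.] ez -0.0002
z 0.0920 t 19.76 f [ 0.3 -0.1 -0.5] xy [0. 0.] ez -0.0002
z 0.0895 t 20.03 f [0.6 1.  0.6] xy [0. 0.] ez -0.0002
z 0.0870 t 20.31 f [ 1.3 -0.2 -0.4] xy [0. 0.] ez -0.0002
z 0.0845 t 20.58 f [-0.  -0.4  0.2] xy [0. 0.] ez -0.0002
z 0.0820 t 20.86 f [-0.4  0.1 -1.1] xy [0. 0.] ez -0.0001
z 0.0815 t 21.11 f [-0.1 -0.2 -0.6] xy [0. 0.] ez 0.0000
[-0.07105647 -0.17608033 -0.57859721]
z 0.0810 t 21.36 f [ 0.7  0.3 -1.5] xy [0. 0.] ez -0.0000
z 0.0805 t 21.61 f [ 0.2  0.4 -0.5] xy [0. 0.] ez -0.0000
z 0.0800 t 21.86 f [ 1.   0.4 -0. ] xy [0. 0.] ez -0.0000
z 0.0795 t 22.11 f [ 0.4  0.4 -0.3] xy [0. 0.] ez -0.0000
z 0.0790 t 22.36 f [-0.  -1.  -0.3] xy [0. 0.] ez -0.0000
z 0.0785 t 22.61 f [ 0.4 -0.4 -0.5] xy [0. 0.] ez -0.0000
z 0.0780 t 22.86 f [-0.1  0.2  0. ] xy [0. 0.] ez -0.0000
z 0.0775 t 23.11 f [ 0.6  0.  -0.4] xy [0. 0.] ez -0.0000
z 0.0770 t 23.36 f [-0.3 -1.1 -1. ] xy [0. 0.] ez -0.0000
z 0.0765 t 23.61 f [-2.3  0.4  7.2] xy [0. 0.] ez 0.0004
[-2.34352021  0.37746701  7.22617099]
0.5993577942155679
```

Run:
```python
from meas import *
manip.dwell(.3);print(manip.current_grip_width(),(manip.current_force()-np.load("tare.npy")).round(1))
manip.set_gripper(.9); p=np.load("cmd.npy"); print(manip.current_time())
manip.move_l(np.r_[p[:2],.11],max_speed=.1);manip.move_l(np.r_[p[:2],.22],max_speed=.25)
shot("placed")
a=-1.841;R=Rd(a);off=R@np.array([-.1423,-.0005,-.0674])
manip.move_ptp(np.r_[np.array([.44,-.2815])-off[:2]*1.0,.25],R);manip.dwell(.1);shot("car2");print(manip.current_time())
plate("car2",np.array([.44,-.2815]),(100,130))
try: plate("placed",M,(5,18),.076)
except Exception as e: print(e)
D=np.load("pics/placed.npz");X=D["X"]
for lo,hi in((.09,.1),(.11,.119),(.121,.14)):
    S=X[near(X,M,.035)&(X[...,2]>lo)&(X[...,2]<hi)];print(lo,len(S),S.mean(0))
cv2.imwrite("pics/chk.png",np.vstack([cv2.resize(cv2.imread(f"pics/{n}.png"),(448,280)) for n in("placed","car2")]))
```

```text
0.5971158136493805 [-2.4 -0.2  7.4]
24.2833
26.9917
car2 disc [ 0.4393 -0.2811] diam 79.90207373521847 yellow dist 0.0741 ang 2.798 nY 38
 lugs [ 0.4406 -0.2821  0.0257] sep 0.0455 ang of y 1.306 83 83 zmax 0.026975414533165404
 disc z 0.0058
placed disc [0.5747 0.0639] diam 99.96987294436497 yellow dist 0.0462 ang 0.086 nY 361
 lugs [0.5777 0.064  0.0963] sep 0.0354 ang of y 1.622 231 237 zmax 0.10239725831070044
 disc z 0.0756
0.09 432 [0.57625194 0.0640728  0.09534162]
0.11 941 [0.57621281 0.0634896  0.11538417]
0.121 250 [0.57649374 0.06343045 0.12809251]
```

View pics/chk.png

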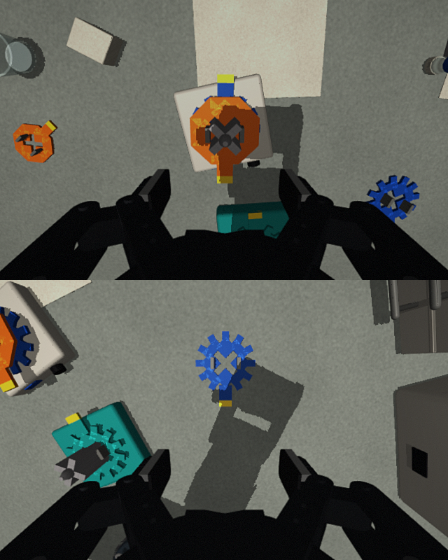

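Run:
```python
from h import *
c=np.array([.4405,-.282]);P=np.array([.5757,.0634])
pick(c,1.303-np.pi)
manip.move_l(np.r_[c,.03],max_speed=.1);manip.move_l(np.r_[c,.19],max_speed=.3)
manip.move_ptp(np.r_[P,.165],Rd(1.639));manip.dwell(.3)
print(manip.current_grip_width(),manip.current_ee_pos(),manip.current_time());shot("held2")
np.save("tare.npy",manip.current_force())
p=np.r_[P,.143];manip.move_l(p,max_speed=.08);np.save("cmd.npy",p)
f=down(.127,.002)
if f[2]<5: f=down(.117,.001)
```

```text
down [-0.1  0.2  0. ]
grip 0.5975627269313697 [-0.7  1.3  5.6] 29.1833
0.5985889157722892 [0.57571859 0.06324901 0.16504482] 32.9167
z 0.1410 t 33.64 f [-0.2  0.6  0.7] xy [0.0003 0.    ] ez 0.0001
z 0.1390 t 33.89 f [ 0.9 -0.2  1.5] xy [0.0003 0.    ] ez -0.0000
z 0.1370 t 34.14 f [0.6 0.6 0.8] xy [0.0003 0.    ] ez -0.0001
z 0.1350 t 34.39 f [0.9 0.5 0.6] xy [0.0003 0.    ] ez -0.0002
z 0.1330 t 34.64 f [-0.4 -0.3  0.7] xy [0.0003 0.    ] ez -0.0002
z 0.1310 t 34.89 f [-0.8  0.   0.5] xy [0.0003 0.    ] ez -0.0002
z 0.1290 t 35.14 f [-3.6  1.5  0.6] xy [0.0003 0.    ] ez -0.0003
z 0.1270 t 35.39 f [-2.   0.5 -1.2] xy [-0.0005  0.0004] ez -0.0004
z 0.1260 t 35.64 f [-3.   1.  -0.1] xy [-0.0005  0.0004] ez -0.0001
z 0.1250 t 35.89 f [-0.8 -1.8  1.9] xy [-0.0013  0.0007] ez 0.0001
z 0.1240 t 36.14 f [-0.3 -2.2  1.5] xy [-0.0013  0.0007] ez 0.0001
z 0.1230 t 36.39 f [ 0.9 -2.   1.4] xy [-0.0013  0.0007] ez 0.0000
z 0.1220 t 36.64 f [-2.3 -3.3 10.2] xy [-0.0013  0.0007] ez 0.0008
```

```bash
cat > search.py <<'E'
from h import *
f0=np.load("tare.npy");p=np.load("cmd.npy")
p[2]+=.0003
p[1]-=.0004
hit=False
for da in(0,.02,-.02,.04,-.04,.06,-.06,.08,-.08,.10,-.10):
    manip.move_l(p,attitude=Rd(1.639+da),max_speed=.05); f=manip.current_force()-f0
    print(da,p.round(4),f.round(1),"m",manip.current_ft_torque().round(2),manip.current_time())
    if f[2]>8: p[2]+=.0003
    if f[2]<1.5: # lost contact: lower a little
        p[2]-=.0007;manip.move_l(p,max_speed=.02);f=manip.current_force()-f0;print("  lower",p[2].round(4),f.round(1))
        if f[2]<1.5 and p[2]<.1215: hit=True;break
        if f[2]>8:p[2]+=.0003
    if np.hypot(*f[:2])>2.5: p[:2]+=np.clip(.0002*f[:2],-.0005,.0005)
np.save("cmd.npy",p);print("hit",hit,da)
E
python3 search.py
```

```text
0 [0.5741 0.0637 0.1223] [-1.6 -0.1  8.1] m [-0.14  0.36 -0.02] 36.8917
0.02 [0.5741 0.0637 0.1226] [-1.6 -1.6  6.1] m [-0.15  0.33 -0.03] 37.1417
-0.02 [0.5741 0.0637 0.1226] [ 0.5 -2.1  7.5] m [-0.21  0.2  -0.02] 37.3917
0.04 [0.5741 0.0637 0.1226] [-1.1 -1.3  7.2] m [-0.31  0.32  0.03] 37.6417
-0.04 [0.5741 0.0637 0.1226] [ 0.6 -1.2  7. ] m [-0.22  0.13 -0.02] 37.8917
0.06 [0.5741 0.0637 0.1226] [-1.1 -0.7  7.1] m [-0.27  0.29  0.12] 38.1417
-0.06 [0.5741 0.0637 0.1226] [ 0.5 -1.2  6.8] m [-0.17  0.07 -0.07] 38.4083
0.08 [0.5741 0.0637 0.1226] [-1.  -0.7  8.4] m [-0.34  0.27  0.06] 38.7
-0.08 [0.5741 0.0637 0.1229] [ 0.7 -0.4  5.5] m [-0.24 -0.04 -0.01] 39.0083
0.1 [0.5741 0.0637 0.1229] [-0.4 -1.1  6.9] m [-0.3   0.2   0.14] 39.3417
-0.1 [0.5741 0.0637 0.1229] [ 1.5 -1.3  5.7] m [-0.33  0.02 -0.03] 39.6917
hit False -0.1
```

Run:
```python
from h import *
p=np.load("cmd.npy");manip.move_l(p,attitude=Rd(1.639),max_speed=.05);shot("now");shot("nowscene","scene");print(manip.current_time(),(manip.current_force()-np.load("tare.npy")).round(1))
a=cv2.imread("pics/held2.png")[140:350,210:430];b=cv2.imread("pics/now.png")[140:350,210:430];c=cv2.imread("pics/nowscene.png")[180:280,280:385]
cv2.imwrite("pics/cmp.png",np.hstack([cv2.resize(i,None,fx=f,fy=f,interpolation=2) for i,f in((a,1.8),(b,1.8))]));cv2.imwrite("pics/cmp_s.png",cv2.resize(c,None,fx=4,fy=4,interpolation=2))
```

```text
40.0417 [ 0.1 -1.3  5.1]
```

View pics/cmp.png

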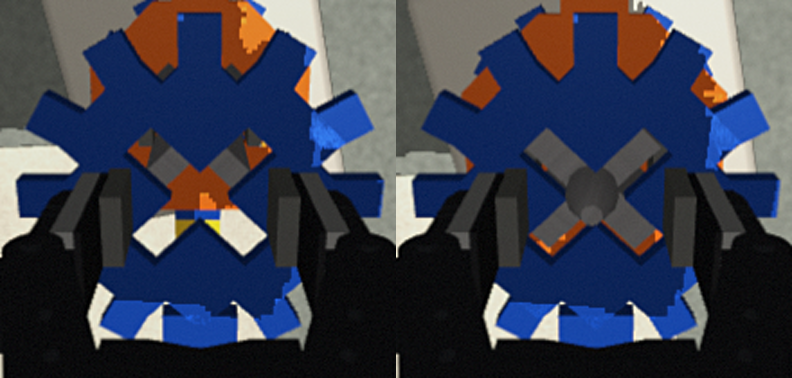

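Run:
```python
from meas import *
for n in("now","held2"):
    D=np.load(f"pics/{n}.npz");X=D["X"];H=cv2.cvtColor(D["p"],cv2.COLOR_RGB2HSV)
    zt=.122 if n=="now" else .1645
    bl=(H[...,0]>100)&(H[...,0]<130)&(H[...,1]>150)
    B=X[bl&near(X,M,.06)&(abs(X[...,2]-zt)<.006)]
    A=np.c_[B[:,:2]-M,np.ones(len(B))];s=np.linalg.lstsq(A,B[:,2],rcond=None)[0];print(n,"plane tilt",s[:2].round(4),"z at axis",s[2].round(4),len(B))
    K={k:D[k] for k in("camera_matrix","k1","R","t")};K["k1"]=float(K["k1"])
    v,u=np.mgrid[:400,:640];uv=np.c_[u.ravel(),v.ravel()]
    P=world(K,uv,z=s[2]).reshape(400,640,3)
    # slot hole outline at plate-top plane
    hole=(~bl&near(P,M,.034)).astype(np.uint8)
    hp=world(K,uv,z=s[2]).reshape(400,640,3)
    def cross(pts,w,L,c0,a0):
        # best-fit cross: maximise points inside minus outside via brute force
        from scipy.optimize import minimize
        def cost(q):
            d=pts-q[:2];ca,sa=np.cos(q[2]+np.pi/4),np.sin(q[2]+np.pi/4)
            x=abs(d[:,0]*ca+d[:,1]*sa);y=abs(-d[:,0]*sa+d[:,1]*ca)
            o1=np.maximum(x-L,0)+np.maximum(y-w/2,0);o2=np.maximum(y-L,0)+np.maximum(x-w/2,0)
            return np.minimum(o1,o2).sum()
        return min((minimize(cost,[*c0,a0+e],method="Nelder-Mead",options=dict(initial_simplex=np.array([[*c0,a0+e],[c0[0]+.002,c0[1],a0+e],[c0[0],c0[1]+.002,a0+e],[*c0,a0+e+.05]]))) for e in(0,.05,-.05)),key=lambda r:r.fun)
    lab=cv2.connectedComponents(hole)[1];pc=np.unravel_index(np.nanargmin(np.hypot(P[...,0]-M[0],P[...,1]-M[1])),(400,640))
    h=lab==lab[pc];pts=P[h][:,:2]
    pts=pts[np.hypot(*(pts-M).T)<.032]
    r=cross(pts,.0115,.0253,M,.068);print("hole",r.x.round(4),r.fun/len(pts),len(pts))
    L=X[near(X,M,.035)&(X[...,2]>zt+.012)&(X[...,2]<zt+.023)];print("lugs etc n",len(L))
    if n=="now":
        g=(X[...,2]>.112)&(X[...,2]<.1185)&~bl&near(X,M,.03)&(H[...,1]<80);T=X[g][:,:2]
        r=cross(T,.0095,.0238,M,.068);print("spline",r.x.round(4),r.fun/len(T),len(T),"zmed",np.median(X[g][:,2]))
        N=X[near(X,M,.012)&(X[...,2]>.123)];print("nose",N.mean(0),len(N),N[N[:,2]>.132].mean(0))
```

```text
now plane tilt [-0.0001 -0.0003] z at axis 0.1214 15916
hole [ 0.5748  0.0635 -0.2452] 0.002978818062303198 4839
lugs etc n 1746
spline [0.5753 0.0641 0.067 ] 2.1297504865669164e-05 1644 zmed 0.1156626817489357
nose [0.56624123 0.06271817 0.18766534] 2174 [0.56507143 0.06259488 0.20168565]
held2 plane tilt [ 0.0003 -0.    ] z at axis 0.1636 15850
hole [ 0.5763  0.0635 -0.2376] 0.002933227652995311 4685
lugs etc n 1726
```

View pics/cmp_s.png

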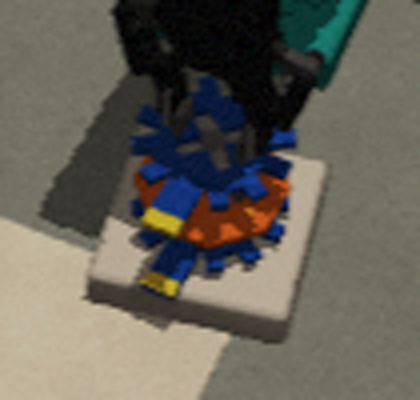

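Run:
```python
from meas import *
from scipy.optimize import minimize
def inside(d,a,w,L):
    ca,sa=np.cos(a+np.pi/4),np.sin(a+np.pi/4);x=abs(d[:,0]*ca+d[:,1]*sa);y=abs(-d[:,0]*sa+d[:,1]*ca)
    sd=np.maximum(np.minimum(L-x,w/2-y),np.minimum(L-y,w/2-x)); return 1/(1+np.exp(-sd/.0003))
for n,zt,a0 in(("held2",.1636,.068),("now",.1214,.068),("held",.1585,.068)):
    D=np.load(f"pics/{n}.npz");X=D["X"]
    K={k:D[k] for k in("camera_matrix","k1","R","t")};K["k1"]=float(K["k1"])
    v,u=np.mgrid[:400,:640];P=world(K,np.c_[u.ravel(),v.ravel()],z=zt).reshape(400,640,3)
    y=(P[...,1]-M[1])*np.cos(.068)-(P[...,0]-M[0])*np.sin(.068)
    reg=near(P,M,.036)&((abs(y)<.0185)|(abs((P[...,0]-M[0]))>.0145))&np.isfinite(X[...,2])&(abs(y)<.024)
    ob=(abs(X[...,2]-zt)>.002)[reg].astype(float);pts=P[reg][:,:2]
    f=lambda q:((inside(pts-q[:2],q[2],.012,.0255)-ob)**2).sum()
    best=min((minimize(f,[*(M+e),a0+b],method="Nelder-Mead",options=dict(initial_simplex=[[*(M+e),a0+b],[M[0]+.002,*(M+e)[1:],a0+b],[M[0],M[1]+.002,a0+b],[*M,a0+b+.06]])) for b in(-.06,0,.06) for e in(-.001,.001)),key=lambda r:r.fun)
    print(n,best.x.round(4),best.fun/len(pts),len(pts),"tcp yaw frame")
    # spline seen through the 'now' image on its own plane
```

```text
held2 [0.5766 0.0641 0.0681] 0.030282912692148434 9408 tcp yaw frame
now [0.575  0.0646 0.0708] 0.04099903833935587 9350 tcp yaw frame
held [0.5756 0.0651 0.0713] 0.023094134958647376 9330 tcp yaw frame
```

```bash
cat > centre.py <<'E'
from h import *
f0=np.load("tare.npy");p=np.load("cmd.npy");p[2]=.1232
def fm(n=4):
    s=[]
    for _ in range(n): manip.dwell(.01); s.append(manip.current_force()-f0)
    return np.mean(s,0)
manip.move_l(p,max_speed=.05);b=fm();print("lift",b.round(1),(p[:2]-M).round(4))
for ax in(0,1):
    lim=[]
    for s in(1,-1):
        q=p.copy()
        for k in range(6):
            q[ax]+=s*.0003;manip.move_l(q,max_speed=.05);f=fm();
            if f[ax]*s<-2.5: break
        lim.append(q[ax]-s*.00015);print(ax,s,(q[:2]-M).round(4),f.round(1))
    p[ax]=np.mean(lim)
manip.move_l(p,max_speed=.05);print("centre",(p[:2]-M).round(4),fm().round(1),manip.current_time());np.save("cmd.npy",p)
E
python3 centre.py
```

```text
lift [ 1.  -1.5  0.2] [-0.0013  0.0003]
0 1 [-0.0007  0.0003] [-2.8 -1.5 -0.3]
0 -1 [-0.0025  0.0003] [ 3.  -2.2  1.3]
1 1 [-0.0016  0.0006] [ 0.6 -4.   1.5]
1 -1 [-0.0016 -0.0015] [0.3 0.3 0.1]
centre [-0.0016 -0.0004] [ 0.1 -0.1  0.3] 44.2917
```

```bash
cat > sweep.py <<'E'
from h import *
f0=np.load("tare.npy");p=np.load("cmd.npy");hit=False
for yo in(0,-.0005):
  for da in(0,.015,.03,.045,.06,-.015,-.03,-.045,-.06):
    q=p.copy();q[1]+=yo;q[2]=.1225;R=Rd(1.639+da)
    manip.move_l(q,attitude=R,max_speed=.05)
    for z in(.1219,.1214):
        q[2]=z;manip.move_l(q,max_speed=.05);f=manip.current_force()-f0
        if f[2]>4: break
    print(yo,da,z,f.round(1),round(manip.current_time(),2))
    if f[2]<3: hit=True;break
    if manip.current_time()>53: break
  if hit or manip.current_time()>53:break
np.save("cmd.npy",q);np.save("da.npy",da);print(hit)
E
python3 sweep.py
```

```text
0 0 0.1214 [0.9 0.4 1.5] 45.04
True
```

Run:
```python
from h import *
f=down(.118,.001)
if f[2]<5: f=down(.1055,.002,speed=.02)
if f[2]<5: f=down(.1015,.0005,fmax=4)
```

```text
z 0.1204 t 45.29 f [0.1 0.8 1. ] xy [-0.0016 -0.0004] ez -0.0001
z 0.1194 t 45.54 f [ 0.4 -0.  -0. ] xy [-0.0016 -0.0004] ez -0.0001
z 0.1184 t 45.79 f [-0.7 -0.5  0.6] xy [-0.0016 -0.0004] ez -0.0001
z 0.1180 t 46.04 f [-1.1 -0.1  0.8] xy [-0.0016 -0.0004] ez -0.0000
z 0.1160 t 46.29 f [0.7 0.2 0.6] xy [-0.0016 -0.0004] ez -0.0001
z 0.1140 t 46.54 f [-0.9 -0.2  1. ] xy [-0.0016 -0.0004] ez -0.0002
z 0.1120 t 46.79 f [0.6 0.5 0.1] xy [-0.0016 -0.0004] ez -0.0001
z 0.1100 t 47.04 f [0.1 1.3 0.4] xy [-0.0016 -0.0004] ez -0.0001
z 0.1080 t 47.29 f [-0.2  0.3  1. ] xy [-0.0016 -0.0004] ez -0.0001
z 0.1060 t 47.54 f [-0.5  0.5  0.3] xy [-0.0016 -0.0004] ez -0.0001
z 0.1055 t 47.79 f [-0.5 -0.   0.6] xy [-0.0016 -0.0004] ez -0.0000
z 0.1050 t 48.04 f [-0.   0.3  0.7] xy [-0.0016 -0.0004] ez -0.0000
z 0.1045 t 48.29 f [0.5 1.3 0.9] xy [-0.0016 -0.0004] ez -0.0000
z 0.1040 t 48.54 f [0.3 0.  0.3] xy [-0.0016 -0.0004] ez -0.0000
z 0.1035 t 48.79 f [-0.7  1.3  1.6] xy [-0.0016 -0.0004] ez -0.0000
z 0.1030 t 49.04 f [ 0.7 -0.   0.6] xy [-0.0016 -0.0004] ez -0.0000
z 0.1025 t 49.29 f [-1.8 -0.2  6.6] xy [-0.0016 -0.0004] ez 0.0004
```

Home at the expected height. I'll release, back off and check.

Run:
```python
from meas import *
manip.dwell(.3);manip.set_gripper(.9);p=np.load("cmd.npy")
manip.move_l(np.r_[p[:2],.135],max_speed=.1);manip.move_l(np.r_[p[:2],.25],max_speed=.25);manip.dwell(.2)
shot("end");shot("endscene","scene");print(manip.current_time())
plate("end",M,(100,130),.102)
D=np.load("pics/end.npz");X=D["X"];H=cv2.cvtColor(D["p"],cv2.COLOR_RGB2HSV)
B=X[near(X,M,.055)&(H[...,0]>100)&(H[...,0]<130)&(H[...,1]>120)&(abs(X[...,2]-.102)<.008)]
print("plane",np.linalg.lstsq(np.c_[B[:,:2]-M,np.ones(len(B))],B[:,2],rcond=None)[0].round(4))
a=cv2.imread("pics/end.png")[40:340,150:490];b=cv2.imread("pics/endscene.png")[120:280,240:480]
cv2.imwrite("pics/fin.png",np.hstack([a,cv2.resize(b,(450,300))]))
```

```text
51.35
end disc [0.5769 0.0639] diam 79.54072728979176 yellow dist 0.0192 ang 0.173 nY 346
 lugs [0.574  0.0633 0.1202] sep 0.0284 ang of y 1.658 353 335 zmax 0.1273173354436935
 disc z 0.1018
plane [-1.000e-04  2.000e-04  1.017e-01]
```

View pics/fin.png

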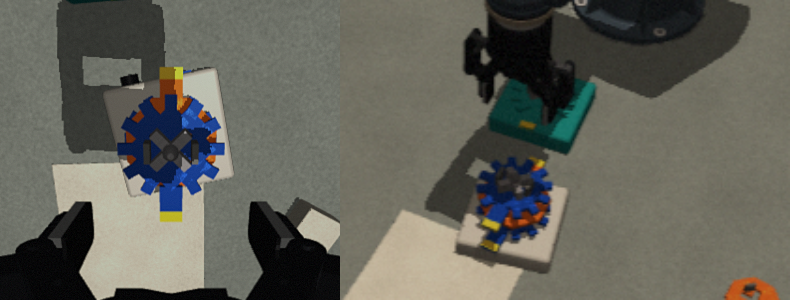

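Both plates sit flat. The divider's tab points opposite the two blue tabs, which are aligned, and the gripper is clear.

```bash
python3 -c "
from bench import manip
manip.sign_off()"
```

```text
the job is handed in; nothing more can be done
```

The drum is finished and handed in, with the last clock reading at 51.4 s of the 72 s allowed. `sign_off` gives no verdict, so the result rests on my own checks.

- **Divider:** it went straight onto the splines and touched down at its home height with about 7 N. Its tab points opposite the first blue plate's.
- **Second blue plate:** it first stopped on the spline tops, with about 10 N on it. My first search, turning it ±0.1 rad, failed because the plate was 1–2 mm off centre, not turned wrong. I lifted it slightly, felt for the nose to re-centre it, and it dropped in at the original angle. It reached home at about 7 N.
- **Last checks:**
    - The top plate's upper face is 101.7 mm up (102 expected) with no measurable tilt.
    - The pictures show the blue tabs in line, the divider's tab opposite, and the gripper clear.
    - The highest vertical push I read at the end of a step was about 10 N, against the 25 N limit.
- **Disagreements:** some camera readings of the yellow tab ends and the lugs were spoiled by similar colours nearby, so I judged tab direction from the pictures. Position readings from different wrist views disagreed by 1–2 mm, which probably caused the off-centre start. I did not measure the bystanders again; no motion went near them.

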